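# Walk the print weight round and up to the fence

## Task

On the mounting board, walk the heavy iron print weight round by pushing its corners in turn with the fingertips until its green face is square to the aluminium fence, then push it home so that the whole green face stands flat against the fence with the white line on its top pointing at the red clip, within the clip's width. Only push it, in slow short pushes: do not grip, lift or tip it, do not let a corner run into the fence before the weight is nearly square, and leave everything else where it is.

Things in the scene. Friction and masses are not known exactly. Their poses are not given: they have to be found in the camera images.
- weight: Dark cast-iron block 90 (x) x 110 (y) x 27 mm high, 1.2 to 1.9 kg, slides at 5 to 14 N. Origin: centre of its underside; +x out of its green face. Green band on top along that edge; white line on top along x at y = 0. Stands 3 mm up on four feet at x +-24, y +-30 mm, so a push 40 mm off its middle turns it about 0.09 rad per 10 mm. Starts turned left (anticlockwise from above) of square by 0.6 to 1.2 rad.
- green_left (a point): Point on the weight at the left end of its green face (x 45, y 55 mm in the weight's frame), 15 mm above the board.
- green_right (a point): Point on the weight at the right end of its green face (x 45, y -55 mm in the weight's frame), 15 mm above the board.
- board: Grey mounting board fixed to the table, 300 (x) x 500 (y) x 6 mm thick, with a printed sheet glued flat on it. Origin: centre of its underside, on the table; its top is 6 mm above the table. It is at a different place and angle each time.
- fence: Aluminium fence bar fixed on the board along its far side, 22 (x) x 440 (y) x 20 mm high above the board. Origin: middle of the face that looks to the weight, at the board's top; +x points away from the weight, into the bar; y runs along the fence; z up. The face is the plane x = 0.
- clip: Red clip, 20 mm wide along the fence, fixed over the top of the fence. Origin: on the fence's face at the board's top, midway across the clip; axes as the fence's. It marks where the white line must point, at a different place along the fence each time.
- tape: Yellow roll of tape lying flat on the board, 84 mm across, 24 mm high. Bystander; origin at the centre of its underside.
- loupe: Black magnifying loupe standing on the board, 48 mm across, 50 mm high. Bystander; origin at the centre of its underside.
- film_can: Black film canister with grey cap standing on the board, 31 mm across, 50 mm high. Bystander; origin at the centre of its underside.
- eraser: White eraser lying on the board, 22 x 45 x 13 mm. Bystander; origin at the centre of its underside.
- brass_weight: Small brass weight with a knob standing on the board, 24 mm across, 32 mm high. Bystander; origin at the centre of its underside.
Not all that is in view belongs to the job. Of the things like the weight, leave any that is orange or pink; of the rest the larger one is meant.

How it is judged:
At the end, for the whole second after the job is handed in: Both ends of the green face within 4 mm of the fence's face, the weight's white line within 10 mm of the clip's middle along the fence, the weight flat on the board (under 0.05 rad of tilt) and at rest (x of each of green_left, green_right in the frame of fence above -0.004 m and y of weight in the frame of clip between -0.01 and 0.01 m and x of weight in the frame of fence below -0.03 m and height (world z) of weight below 0.01 m and angle between weight's own z axis and vertical below 0.05 rad and linear speed of weight below 0.01 m/s and angular speed of weight below 0.05 rad/s); the robot touches nothing.
It fails at once if the weight is lifted off the board or tipped (over 6 mm up or 0.12 rad) (height (world z) of weight above 0.012 m or angle between weight's own z axis and vertical above 0.12 rad).
It fails at once if the weight runs into the fence while more than 0.3 rad (17 degrees) off square (contact force between weight and fence above 1 N and angle between the x axis of weight and the x axis of fence, either way round above 0.3 rad).
It fails at once if the weight is shoved faster than 0.3 m/s (linear speed of weight above 0.3 m/s).
It fails at once if any of the other loose things is moved by more than 15 mm (distance of any of tape, loupe, film_can, eraser, brass_weight from where it was at the start of the episode above 0.015 m).
It also fails if it takes over 67 s, if anything falls off the work surface, if the arm or the gripper's body presses on something with over 40 N, if the wrist force passes 120 N, or if a joint passes its speed limit or range.

## Robot

A 7-joint arm with a two-finger parallel gripper is mounted at the origin on the work surface. World frame = base frame: x ahead of the robot, y to its left, z up, the work surface at z = 0. Lengths are in m, angles in rad, forces in N, time in s.
With the tool pointing down it reaches from about 0.4 to 0.85 m from the base axis. Payload 10.4 kg.
Tool frame: the origin (TCP) lies between the finger pads; the fingertips stand ahead of it and the grasp point (between the pads) lies 5 mm behind it (manip.tip_extent is the z of the fingertips in the tool frame, in m); z points along the fingers, y is the line along which they close (so a half turn about z gives the same grasp; the last joint's range is limited). The gripper opens to 85 mm and grips with 20 to 120 N. Pads are 22 mm wide; open, the fingers measure 114 mm over their backs; the gripper's body (76 mm by 85 mm) begins 54 mm behind the grasp point. The pads swing forward as they close: fully open they stand 13 mm farther back than shut.
Start: joints at [-1.295, 0.332, -0.065, 1.46, 0.022, 1.35, -0.088], TCP at [0.184, 0.597, 0.245] pointing down, gripper open.
Joint ranges: [-2.6, 2.6], [-0.5, 2.12], [-1.47, 1.34], [0.16, 2.42], [-1.27, 4.41], [0.06, 2.06], [-2.6, 2.6]. Speed limits (rad/s): [2.22, 2.22, 2.79, 2.79, 3.14, 3.14, 3.14].

## Interface

Orientations are given as a unit quaternion [x, y, z, w].
In Python, from workcell import status, viewer, manip gives the robot as it stands.
- The arm moves only by the tool play_rows, never from a script. Its argument "plan" is one flat list of numbers, 7 for each row, row after row: the turn, a rotation vector about the tool's x, y, z in degrees, then the shift along the tool's x, y, z in m, then the opening, from 0 (shut) to 1 (fully open). In form: [ax, ay, az, dx, dy, dz, grip, ax, ay, az, dx, dy, dz, grip, ...]. A call has 1 to 20 rows; each row is the pose to reach, as a shift and turn from the pose commanded when the call began, along the tool's axes at that moment; what a row does not reach only later rows make up. A row lasts 1/8 s, in which the tool goes at most 62.5 mm and 10.7 degrees, less where a joint would pass 70% of its speed; a pose out of reach is approached as far as the arm can. A call with a gripper value outside its range is refused whole. The fingers move at their own pace and stop on an object; "squeeze" is the grip in N (left out, the last holds). Time passes only in rows, so rows that repeat a pose let the fingers close. It gives the time, the measured TCP pose, the force, the opening and the grip force at its end, in the units of the state.
- status.get_obs(): the state, without advancing time (a new reading comes with each control period).
- viewer.camera(name): name is "scene" or "top" or "wrist"; returns the picture (420x560x3 uint8, red, green, blue); there is no depth.
- viewer.camera_model(name): a dict with "fx", "fy", "cx", "cy" (pixels), "R" (3x3) and "t" (3): a world point X has camera coordinates R X + t. Camera axes: x right, y down, z forward; pixel columns grow to the right and rows downward; lengths in m; the calibration is good to about 2 mm. A picture is of the moment at which its call begins: read the wrist's pose just before it. camera_model takes no time and is no camera call; for the wrist camera it gives the pose at the moment of the call.
- manip.hand_in(): hands the job in; it is judged then, once.
The state is a dict: "clock": time; "joint_pos": joint angles; "joint_velocities": joint speeds; "tau": joint torques, N m; "position": TCP position; "ee_rot": TCP orientation; "ft_force": force on the tool from outside, world axes, zero at the start; "torque": the same for the moment, N m; "grip_width": opening from 0.0 (shut) to 1.0 (fully open); "grasp_force": force on a finger pad.
Only numpy, scipy, OpenCV 4.12 (cv2) and the standard library are available. Lean on these libraries where they do the work, as an engineer would, in place of code of your own. Each camera call takes 0.05 s, during which the arm holds its last target. There are 200 camera calls.

## Working session

There is one attempt and no reset: what is moved stays moved. The work goes in short steps, Python scripts to look and compute and a tool call to move; the robot and the scene stay as the last step left them, time stands still between calls to the robot, and variables do not carry over. Pictures are saved under pics/ and viewed, at most 10 in all, crops included, and the job is handed in when it is done.

Besides the shell and the picture viewer there is one more tool, called after ">>>" as name(argument=value, ...) on one line, values as JSON. play_rows: Moves the arm, as the interface text tells. Its arguments: {"type":"object","properties":{"plan":{"type":"array","items":{"type":"number"}},"squeeze":{"type":"number"}},"required":["plan"]}

```bash
mkdir -p pics; ls
python3 - <<'E'
from workcell import status, viewer, manip
import cv2
o=status.get_obs()
print({k:o[k] for k in ("clock","position","ee_rot","ft_force","grip_width")}, manip.tip_extent)
for n in ("top","scene"):
    cv2.imwrite(f"pics/{n}0.png",viewer.camera(n)[:,:,::-1])
    m=viewer.camera_model(n);print(n,m)
E
```

```text
pics
{'clock': 0.0, 'position': array([0.18386037, 0.59697408, 0.24451957]), 'ee_rot': array([ 1.48825269e-01,  9.88863257e-01, -7.00757315e-04, -8.80225885e-05]), 'ft_force': array([-0.80053715, -0.90387124,  0.12541083]), 'grip_width': 1.0019846812588513} 0.014
top {'fx': 483.84332968506976, 'fy': 483.84332968506976, 'cx': 281.12862489221084, 'cy': 214.12615231323542, 'R': array([[-7.09446371e-02, -9.97480047e-01, -6.43964645e-04],
       [-9.74488521e-01,  6.94471747e-02, -2.13422613e-01],
       [ 2.12929520e-01, -1.45136537e-02, -9.76959760e-01]]), 't': array([0.04660567, 0.4773841 , 0.89486816])}
scene {'fx': 417.486978584261, 'fy': 417.486978584261, 'cx': 275.4594056948389, 'cy': 210.56584535457256, 'R': array([[ 0.49585144,  0.86840613, -0.0014656 ],
       [ 0.69561462, -0.39819835, -0.59796185],
       [-0.51985733,  0.29548075, -0.80152323]]), 't': array([-0.24788862, -0.29863339,  1.07801681])}
```

View pics/top0.png

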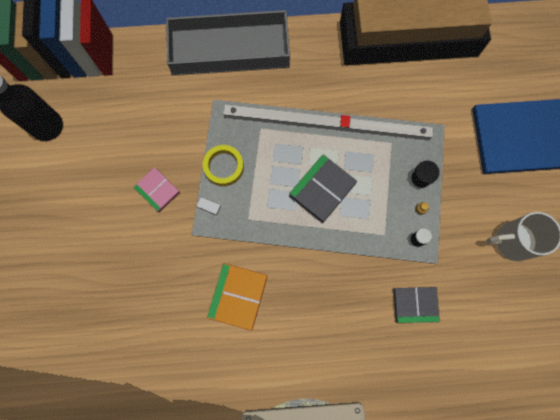

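View pics/scene0.png

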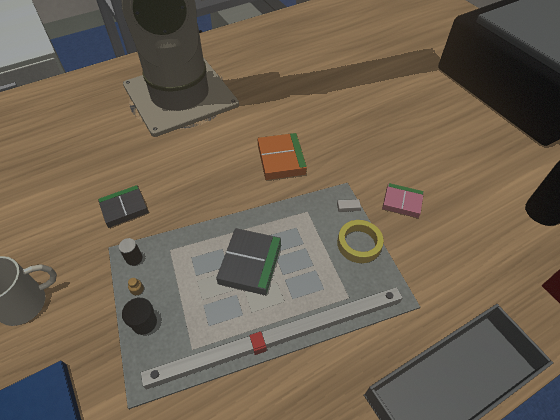

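The top view shows the dark weight at about (323,188) with its green face to the upper left. The fence runs from (225,108) to (432,133), with the red clip at (345,121). The tape (222,165) and eraser (208,206) are left, and the loupe (426,174), brass (423,208) and can (422,237) are right. The scene view confirms this.

```bash
cat > h.py <<'E'
import numpy as np, cv2
from workcell import status, viewer, manip
M=viewer.camera_model("top")
def ray(px,z,m=M):
    px=np.atleast_2d(px).astype(float)
    d=np.c_[(px[:,0]-m["cx"])/m["fx"],(px[:,1]-m["cy"])/m["fy"],np.ones(len(px))]@m["R"]
    c=-m["R"].T@m["t"]
    return (c+d*((z-c[2])/d[:,2])[:,None])[:,:2]
def proj(p,m=M):
    q=m["R"]@np.asarray(p)+m["t"]; return np.array([m["fx"]*q[0]/q[2]+m["cx"],m["fy"]*q[1]/q[2]+m["cy"]])
def big(mask):
    c=max(cv2.findContours(mask.astype(np.uint8),cv2.RETR_EXTERNAL,cv2.CHAIN_APPROX_NONE)[0],key=cv2.contourArea)
    m=np.zeros(mask.shape,np.uint8); cv2.drawContours(m,[c],-1,1,-1); return m, c[:,0,:]
def rect(pts):  # world rect: centre, long dir, long, short
    (c,s,a)=cv2.minAreaRect((pts*1000).astype(np.float32)); a=np.radians(a)
    u=np.array([np.cos(a),np.sin(a)]); 
    if s[0]<s[1]: u=np.array([-u[1],u[0]]); s=s[::-1]
    return np.array(c)/1000,u,s
def fence(img):
    h=cv2.cvtColor(img,cv2.COLOR_RGB2HSV).astype(int); roi=np.zeros(h.shape[:2],bool); roi[95:145,215:445]=1
    red=((h[...,0]<8)|(h[...,0]>172))&(h[...,1]>150)&(h[...,2]>90)&roi
    bar=(((h[...,2]>165)&(h[...,1]<40))|red)&roi
    bar=cv2.morphologyEx(bar.astype(np.uint8),cv2.MORPH_CLOSE,np.ones((3,3)))
    b,c=big(bar); r=rect(ray(c,.026)); cr,cc=big(red); k=ray(cc,.028)
    return r,rect(k),cv2.boundingRect(cc),cv2.boundingRect(c)
def weight(img,roi=(130,240,250,410),z=.033):
    h=cv2.cvtColor(img,cv2.COLOR_RGB2HSV).astype(int); R=np.zeros(h.shape[:2],bool); R[roi[0]:roi[1],roi[2]:roi[3]]=1
    g=(h[...,0]>45)&(h[...,0]<85)&(h[...,1]>120)&R
    _,c=big(g); gr=rect(ray(c,z))
    d=((h[...,2]<95)&(h[...,1]<90)&R)|g
    _,dc=big(cv2.morphologyEx(d.astype(np.uint8),cv2.MORPH_CLOSE,np.ones((5,5))))
    return gr,rect(ray(dc,z)),c,dc
E
python3 - <<'E'
from h import *
img=cv2.imread("pics/top0.png")[:,:,::-1].copy()
f=fence(img);print(f)
g,d,_,_=weight(img);print("green",g,"\nwhole",d)
for n,p,z in(("tape",(222,165),.03),("eraser",(208,206),.019),("loupe",(426,174),.056),("can",(422,237),.056),("brass",(423,208),.038)):print(n,ray(p,z))
print(img[119,300],img[112,260],img[128,400],img[190,300],img[175,310],img[200,330],-M["R"].T@M["t"])
E
```

```text
((array([ 0.68260718, -0.09896428]), array([0.18673099, 0.98241108]), (436.44793701171875, 24.71250343322754)), (array([ 0.67521466, -0.13539606]), array([-0.99491071,  0.10076053]), (24.629520416259766, 16.78042984008789)), (341, 115, 9, 12), (224, 105, 208, 31))
green (array([ 0.55977625, -0.04937772]), array([-0.71717303,  0.69689514]), (104.29203796386719, 12.854820251464844)) 
whole (array([ 0.53086505, -0.07408436]), array([-0.72002506,  0.69394807]), (112.94353485107422, 88.59400939941406))
tape [[0.59547435 0.12570613]]
eraser [[0.51401295 0.15916695]]
loupe [[ 0.53931308 -0.27955343]]
can [[ 0.41423955 -0.25483087]]
brass [[ 0.47482075 -0.2700856 ]]
[175 172 167] [179 176 171] [182 179 174] [ 59 120  72] [ 53 137  72] [84 84 85] [0.2779679  0.02632305 0.97616476]
```

```bash
cat >> h.py <<'E'
from scipy.spatial.transform import Rotation as Ro
U=np.array([.18673,.98241]);U/=np.linalg.norm(U);N=np.array([U[1],-U[0]])
BAR=np.array([.68261,-.09896]);CL=np.array([.67521,-.13540])
FN=BAR@N-.010; CU=CL@U
def fr(p): p=np.asarray(p); return np.c_[p[...,0:2].reshape(-1,2)@N-FN,p[...,0:2].reshape(-1,2)@U-CU]*1000  # mm in fence/clip frame
def wo(n,u): return N*(n/1000+FN)+U*(u/1000+CU)
def tool():
    o=status.get_obs(); R=Ro.from_quat(o["ee_rot"]).as_matrix(); return o,R
def go(n,u,z):  # shift in tool axes to fence-frame point (mm), z world m; and tool yaw error vs (x=-N)
    o,R=tool(); d=np.r_[wo(n,u),z]-o["position"]
    e=np.arctan2(R[1,0],R[0,0])-np.arctan2(-N[1],-N[0]); e=(e+np.pi)%(2*np.pi)-np.pi
    print("tcp nu",fr(o["position"]).round(1),"z",o["position"][2].round(4),"t",round(o["clock"],2),"shift",(R.T@d).round(4),"tool z turn deg",np.degrees(e).round(2),"tilt",R[:,2].round(3))
def look(name=None,**k):
    img=viewer.camera("top"); 
    if name: cv2.imwrite(f"pics/{name}.png",img[:,:,::-1])
    g,d,_,_=weight(img,**k)
    y=d[1] if abs(d[1]@g[1])>.7 else np.array([-d[1][1],d[1][0]])
    for nm,r in(("green",g),("whole",d)):
        y=g[1] if nm=="green" else y
        if y@U<0:y=-y
        x=np.array([y[1],-y[0]]); print(nm,"c",fr(r[0]).round(1),"th deg",np.degrees(np.arctan2(x@U,x@N)).round(1),np.round(r[2],1))
E
python3 - <<'E'
from h import *
look()
C=np.array([-143.6,33]); print(fr((.595,.126)),fr((.514,.159)))
go(-143.6-49,33+84.6,.15)
E
```

```text
green c [[-119.8   62.8]] th deg 56.8 [104.   12.9]
whole c [[-143.9   33.4]] th deg 56.8 [112.6  88.6]
[[-118.07588093  241.82466286]] [[-203.81328806  259.11908447]]
tcp nu [[-609.9  627.8]] z 0.2447 t 0.15 shift [-0.4712 -0.4608  0.0952] tool z turn deg -6.36 tilt [-0.    -0.001 -1.   ]
```

>>> play_rows(plan=[0,0,-3,-0.04,-0.04,0,0,0,0,-6.4,-0.08,-0.078,0,0,0,0,-6.4,-0.12,-0.118,0,0,0,0,-6.4,-0.16,-0.157,0.01,0,0,0,-6.4,-0.2,-0.196,0.02,0,0,0,-6.4,-0.24,-0.235,0.03,0,0,0,-6.4,-0.28,-0.274,0.04,0,0,0,-6.4,-0.32,-0.313,0.05,0,0,0,-6.4,-0.36,-0.352,0.06,0,0,0,-6.4,-0.4,-0.391,0.07,0,0,0,-6.4,-0.44,-0.43,0.08,0,0,0,-6.4,-0.471,-0.461,0.095,0,0,0,-6.4,-0.471,-0.461,0.095,0,0,0,-6.4,-0.471,-0.461,0.095,0])

```text
clock: 1.9
position: [0.4981, 0.0187, 0.1501]
ee_rot: [0.093, 0.996, 0.0, -0.0]
ft_force: [-0.4, 0.2, 0.1]
grip_width: -0.002
grasp_force: 0.0
```

Run:
```python
from h import *
go(-192.6,117.6,.028)
look("a1")
cv2.imwrite("pics/w1.png",viewer.camera("wrist")[:,:,::-1])
```

```text
tcp nu [[-193.2  118.3]] z 0.1501 t 1.9 shift [-0.0007 -0.0007  0.1221] tool z turn deg 0.06 tilt [-0.001  0.    -1.   ]Traceback (most recent call last):
  File "<stdin>", line 3, in <module>
  File "h.py", line 48, in look
    g,d,_,_=weight(img,**k)
            ~~~~~~^^^^^^^^^
  File "h.py", line 29, in weight
    _,c=big(g); gr=rect(ray(c,z))
        ~~~^^^
  File "h.py", line 12, in big
    c=max(cv2.findContours(mask.astype(np.uint8),cv2.RETR_EXTERNAL,cv2.CHAIN_APPROX_NONE)[0],key=cv2.contourArea)
ValueError: max() iterable argument is empty
```

Run:
```python
from h import *
m=viewer.camera_model("wrist");print(m, -m["R"].T@m["t"])
a=viewer.camera("wrist")[:,:,::-1]; b=viewer.camera("scene")[:,:,::-1]
cv2.imwrite("pics/w1.png",a);cv2.imwrite("pics/s1.png",b)
cv2.imwrite("pics/ws1.png",cv2.resize(np.hstack([a,b]),(800,300),interpolation=cv2.INTER_AREA))
```

```text
{'fx': 353.30002276660576, 'fy': 353.30002276660576, 'cx': 276.5863676260282, 'cy': 210.27642877929668, 'R': array([[ 1.85064162e-01,  9.82726434e-01,  1.06597544e-04],
       [ 9.47043620e-01, -1.78373441e-01,  2.67004303e-01],
       [ 2.62411201e-01, -4.93119750e-02, -9.63695331e-01]]), 't': array([-0.11160241, -0.47820989,  0.15716651])} [0.43229698 0.03212489 0.27915663]
```

View pics/ws1.png

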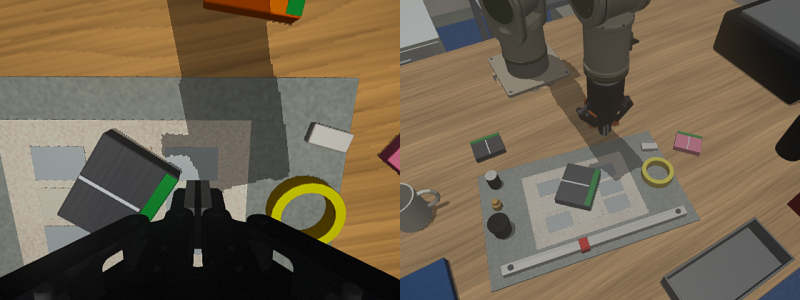

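The wrist view (left) shows the weight just left of the shut fingers, with the tape and eraser to the right. The scene view (right) shows the weight unobstructed, at about (248,262) in full-resolution pixels, so I'll track the white line there.

```bash
cat >> h.py <<'E'
S=viewer.camera_model("scene")
def line(near,name=None,img=None,rad=95):
    """white line on the weight's top in the scene view; near=(n,u) mm guess of weight centre"""
    if img is None: img=viewer.camera("scene")
    if name: cv2.imwrite(f"pics/{name}.png",img[:,:,::-1])
    h=cv2.cvtColor(img,cv2.COLOR_RGB2HSV).astype(int)
    p=proj(np.r_[wo(*near),.033],S).astype(int)
    R=np.zeros(h.shape[:2],np.uint8); cv2.circle(R,tuple(int(v) for v in p),60,1,-1)
    g=((h[...,0]>45)&(h[...,0]<85)&(h[...,1]>110)&(R>0)).astype(np.uint8)
    dark=((h[...,2]<100)&(h[...,1]<70)&(R>0)).astype(np.uint8)
    hull,_=big(cv2.morphologyEx(dark,cv2.MORPH_CLOSE,np.ones((7,7))))
    hull=cv2.erode(hull,np.ones((5,5)))
    w=((h[...,2]>125)&(h[...,1]<60)&(hull>0))
    n,lab,st,_=cv2.connectedComponentsWithStats(w.astype(np.uint8),connectivity=8); k=1+np.argmax(st[1:,4])
    px=np.argwhere(lab==k)[:,::-1]; q=fr(ray(px,.033,S))
    vx,vy,x0,y0=cv2.fitLine(q.astype(np.float32),cv2.DIST_HUBER,0,.01,.01).ravel()
    gc=fr(ray(np.argwhere(g>0)[:,::-1],.033,S)).mean(0)
    v=np.array([vx,vy]); v=v if v@(gc-[x0,y0])>0 else -v
    t=(q-[x0,y0])@v; e0,e1=[x0,y0]+v*t.min(),[x0,y0]+v*t.max()
    print("line ends",e0.round(1),e1.round(1),"len",round(t.max()-t.min(),1),"th",np.degrees(np.arctan2(v[1],v[0])).round(1),"green",gc.round(1),len(px))
    return e0,e1,v
E
python3 - <<'E'
from h import *
line((-143,33),img=cv2.imread("pics/s1.png")[:,:,::-1].copy())
a=cv2.imread("pics/s1.png")[:,:,::-1].copy();h=cv2.cvtColor(a,cv2.COLOR_RGB2HSV).astype(int)
red=((h[...,0]<8)|(h[...,0]>172))&(h[...,1]>150)&(h[...,2]>90); red[:300]=0; _,c=big(red); print("clip scene",rect(fr(ray(c,.028,S))/1000), cv2.boundingRect(c))
E
```

```text
line ends [-161.3    2. ] [-125.    57.1] len 65.9 th 56.7 green [-145.    79.2] 71
clip scene (array([0.00871388, 0.00208049]), array([-0.99997575,  0.00696424]), (25.727367401123047, 18.877948760986328)) (250, 332, 16, 19)
```

>>> play_rows(plan=[0,0,0,0,0,0.04,0,0,0,0,0,0,0.08,0,0,0,0,0,0,0.11,0,0,0,0,0,0,0.122,0,0,0,0,0,0,0.122,0])

```text
clock: 2.68
position: [0.4983, 0.0186, 0.0284]
ee_rot: [0.093, 0.996, 0.0, -0.0]
ft_force: [0.1, -0.7, 0.4]
grip_width: -0.001
grasp_force: 0.0
```

>>> play_rows(plan=[0,0,0,-0.006,-0.004,0,0,0,0,0,-0.012,-0.008,0,0,0,0,0,-0.016,-0.011,0,0,0,0,0,-0.02,-0.014,0,0,0,0,0,-0.024,-0.017,0,0,0,0,0,-0.028,-0.02,0,0,0,0,0,-0.032,-0.023,0,0,0,0,0,-0.036,-0.027,0,0,0,0,0,-0.036,-0.027,0,0])

```text
clock: 3.8
position: [0.5291, -0.0136, 0.0285]
ee_rot: [0.093, 0.996, 0.001, -0.0]
ft_force: [-1.1, 6.4, 3.0]
grip_width: -0.0
grasp_force: 2.4
```

Run:
```python
from h import *
print(status.get_obs()["ft_force"]); go(0,0,.028)
e0,e1,v=line((-130,25),"s2"); print("centre",e1-30.2*v)
```

```text
[-1.10176042  6.36028492  3.03706641]
tcp nu [[-156.7   92.4]] z 0.0285 t 3.8 shift [-0.1566 -0.0927  0.0002] tool z turn deg 0.11 tilt [ 0.     0.002 -1.   ]
line ends [-156.    -8.9] [-113.6   39.3] len 64.1 th 48.6 green [-119.5   56.7] 73
centre [-133.54706763   16.59078896]
```

>>> play_rows(plan=[0,0,0,-0.004,0,0,0,0,0,0,-0.008,0,0,0,0,0,0,-0.012,0,0,0,0,0,0,-0.016,0,0,0,0,0,0,-0.02,0,0,0,0,0,0,-0.024,0,0,0,0,0,0,-0.028,0,0,0,0,0,0,-0.03,0,0,0])

```text
clock: 4.85
position: [0.5581, -0.0206, 0.0281]
ee_rot: [0.093, 0.996, 0.0, -0.0]
ft_force: [-3.4, 1.5, 0.2]
grip_width: -0.001
grasp_force: 1.5
```

Run:
```python
from h import *
f=status.get_obs()["ft_force"];print(f[:2]@N,f[:2]@U); go(0,0,.028)
e0,e1,v=line((-120,15),"s3"); print("centre",e1-30.2*v)
```

```text
-3.6432134862514194 0.8198076743593474
tcp nu [[-127.    90.9]] z 0.0281 t 4.85 shift [-0.1269 -0.091  -0.    ] tool z turn deg 0.05 tilt [-0.001  0.    -1.   ]
line ends [-154.    -4.3] [-98.6  27.9] len 64.1 th 30.2 green [-101.4   48.9] 71
centre [-124.66964188   12.73373595]
```

>>> play_rows(plan=[0,0,0,-0.004,0,0,0,0,0,0,-0.008,0,0,0,0,0,0,-0.012,0,0,0,0,0,0,-0.016,-0.001,0,0,0,0,0,-0.016,-0.001,0,0])

```text
clock: 5.52
position: [0.5744, -0.0248, 0.0284]
ee_rot: [0.093, 0.996, -0.0, 0.0]
ft_force: [-0.9, 2.0, -0.0]
grip_width: -0.001
grasp_force: 0.9
```

Run:
```python
from h import *
f=status.get_obs()["ft_force"];print(f[:2]@N,f[:2]@U); go(0,0,.028)
e0,e1,v=line((-115,12),"s4"); print("centre",e1-30.2*v)
```

```text
-1.2843846817837465 1.790225156444912
tcp nu [[-110.1   89.8]] z 0.0284 t 5.53 shift [-0.1101 -0.0898  0.0005] tool z turn deg 0.03 tilt [ 0.001 -0.    -1.   ]
line ends [-152.4   -1. ] [-94.   22.4] len 62.9 th 21.9 green [-90.9  42. ] 67
centre [-122.03851662   11.15774006]
```

>>> play_rows(plan=[0,0,0,0,0.015,0,0,0,0,0,0.03,0.02,0,0,0,0,0,0.06,0.02,0,0,0,0,0,0.09,0.015,0,0,0,0,0,0.094,-0.01,0,0,0,0,0,0.094,-0.04,0,0,0,0,0,0.094,-0.063,0,0,0,0,0,0.094,-0.063,0,0,0,0,0,0.088,-0.061,0,0,0,0,0,0.082,-0.059,0,0,0,0,0,0.078,-0.057,0,0,0,0,0,0.074,-0.055,0,0,0,0,0,0.07,-0.053,0,0,0,0,0,0.066,-0.051,0,0,0,0,0,0.062,-0.049,0,0,0,0,0,0.062,-0.049,0,0])

```text
clock: 7.58
position: [0.5029, -0.0599, 0.0277]
ee_rot: [0.093, 0.996, 0.0, -0.002]
ft_force: [-4.4, 2.2, 2.3]
grip_width: 0.002
grasp_force: 2.3
```

Run:
```python
from h import *
f=status.get_obs()["ft_force"];print(f[:2]@N,f[:2]@U); go(0,0,.028)
e0,e1,v=line((-112,15),"s5"); print("centre",e1-30.2*v)
```

```text
-4.718889206342508 1.3279943493070234
tcp nu [[-173.9   42. ]] z 0.0277 t 7.58 shift [-0.1738 -0.0424 -0.0009] tool z turn deg 0.13 tilt [-0.003  0.001 -1.   ]
line ends [-152.9    2.5] [-82.8  16.2] len 71.4 th 11.0 green [-78.6  34.4] 81
centre [-112.39321795   10.42129659]
```

>>> play_rows(plan=[0,0,0,-0.004,0.001,0,0,0,0,0,-0.008,0.002,0,0,0,0,0,-0.012,0.003,0,0,0,0,0,-0.016,0.004,0,0,0,0,0,-0.019,0.004,0,0,0,0,0,-0.019,0.004,0,0])

```text
clock: 8.38
position: [0.5224, -0.059, 0.0276]
ee_rot: [0.092, 0.996, 0.001, -0.002]
ft_force: [-3.7, 3.8, 1.1]
grip_width: 0.001
grasp_force: 2.4
```

Run:
```python
from h import *
f=status.get_obs()["ft_force"];print(f[:2]@N,f[:2]@U); go(0,0,.028)
e0,e1,v=line((-100,10),"s6"); print("centre",e1-30.2*v)
```

```text
-4.32316784827347 3.0342129604310633
tcp nu [[-154.9   46.6]] z 0.0276 t 8.38 shift [-0.1547 -0.047  -0.0009] tool z turn deg 0.15 tilt [-0.003  0.002 -1.   ]
line ends [-140.4    6.6] [-71.4   7.3] len 69.0 th 0.6 green [-62.7  22.1] 72
centre [-101.5521743     6.98115892]
```

>>> play_rows(plan=[0,0,0,0.012,0,0,0,0,0,0,0.02,0.025,0,0,0,0,0,0.02,0.05,0,0,0,0,0,-0.005,0.052,0,0,0,0,0,-0.03,0.052,0,0,0,0,0,-0.054,0.05,0,0,0,0,0,-0.054,0.042,0,0,0,0,0,-0.054,0.035,0,0,0,0,0,-0.054,0.031,0,0,0,0,0,-0.054,0.027,0,0,0,0,0,-0.054,0.023,0,0,0,0,0,-0.054,0.023,0,0])

```text
clock: 9.93
position: [0.5805, -0.0467, 0.0284]
ee_rot: [0.093, 0.996, 0.001, 0.0]
ft_force: [0.8, 3.5, -0.6]
grip_width: -0.002
grasp_force: 2.3
```

Run:
```python
from h import *
f=status.get_obs()["ft_force"];print(f[:2]@N,f[:2]@U); go(0,0,.028)
e0,e1,v=line((-100,5),"s7"); print("centre",e1-30.2*v)
```

```text
0.15641725242309146 3.6045974931865383
tcp nu [[-100.1   69.5]] z 0.0284 t 9.93 shift [-0.1    -0.0697  0.0002] tool z turn deg 0.12 tilt [ 0.     0.002 -1.   ]
line ends [-135.7    1.8] [-70.1   2.9] len 65.6 th 1.0 green [-61.7  24.1] 72
centre [-100.26947487    2.39266786]
```

>>> play_rows(plan=[0,0,0,0,0.012,0,0,0,0,0,0.005,0.026,0,0,0,0,0,0.035,0.026,0,0,0,0,0,0.065,0.026,0,0,0,0,0,0.08,0,0,0,0,0,0,0.08,-0.03,0,0,0,0,0,0.08,-0.055,0,0,0,0,0,0.08,-0.0685,0,0.8,0,0,0,0.08,-0.0685,0,0.8,0,0,0,0.08,-0.0685,0,0.8,0,0,0,0.08,-0.0685,0,0.8,0,0,0,0.08,-0.0685,0.008,0.8,0,0,0,0.08,-0.0685,0.008,0.8,0,0,0,0.08,-0.0685,0.008,0.8])

```text
clock: 11.72
position: [0.489, -0.1007, 0.0201]
ee_rot: [0.093, 0.996, -0.0, -0.0]
ft_force: [-0.3, 0.5, 0.5]
grip_width: 0.797
grasp_force: 0.0
```

Run:
```python
from h import *
f=status.get_obs();print(f["ft_force"],f["grip_width"]); go(0,0,.02)
e0,e1,v=line((-100,5),"s8"); print("centre",e1-30.2*v)
```

```text
[-0.34968509  0.48904862  0.47750027] 0.7973703841452096
tcp nu [[-179.8   -0.7]] z 0.0201 t 11.72 shift [-1.798e-01  6.000e-04  1.000e-04] tool z turn deg 0.04 tilt [-0. -0. -1.]
line ends [-133.7    2.1] [-70.1   2.9] len 63.7 th 0.8 green [-63.7   5.3] 65
centre [-100.2667318     2.54335919]
```

>>> play_rows(plan=[0,0,0,-0.008,0,0,0.8,0,0,0,-0.016,0,0,0.8,0,0,0,-0.02,0,0,0.8,0,0,0,-0.024,0,0,0.8,0,0,0,-0.028,0,0,0.8,0,0,0,-0.032,0,0,0.8,0,0,0,-0.036,0,0,0.8,0,0,0,-0.04,0,0,0.8,0,0,0,-0.044,0,0,0.8,0,0,0,-0.048,0,0,0.8,0,0,0,-0.052,0,0,0.8,0,0,0,-0.056,0,0,0.8,0,0,0,-0.06,0,0,0.8,0,0,0,-0.06,0,0,0.8])

```text
clock: 13.52
position: [0.5464, -0.1117, 0.0197]
ee_rot: [0.094, 0.996, 0.0, -0.002]
ft_force: [-7.6, 1.2, 2.8]
grip_width: 0.801
grasp_force: 3.7
```

Run:
```python
from h import *
f=status.get_obs();print(f["ft_force"],f["grip_width"]); go(0,0,.02)
e0,e1,v=line((-62,3),"s9"); print("centre",e1-30.2*v)
```

```text
[-7.56980112  1.22251983  2.81525257] 0.8014282868893152
tcp nu [[-121.5   -0.8]] z 0.0197 t 13.53 shift [-0.1215  0.0007 -0.0009] tool z turn deg 0.03 tilt [-0.004  0.001 -1.   ]
line ends [-75.9   1.8] [-37.7   2.1] len 38.2 th 0.4 green [-28.7   6.7] 46
centre [-67.90246113   1.83952936]
```

>>> play_rows(plan=[0,0,0,-0.004,0,0,0.8,0,0,0,-0.008,0,0,0.8,0,0,0,-0.012,0,0,0.8,0,0,0,-0.015,0,0,0.8,0,0,0,-0.017,0,0,0.8,0,0,0,-0.018,0,0,0.8,0,0,0,-0.019,0,0,0.8])

```text
clock: 14.45
position: [0.562, -0.1147, 0.0192]
ee_rot: [0.094, 0.996, 0.001, -0.005]
ft_force: [-25.2, 5.7, 18.1]
grip_width: 0.801
grasp_force: 12.7
```

Run:
```python
from h import *
f=status.get_obs();print(f["ft_force"],f["grip_width"]); go(0,0,.02)
img=viewer.camera("scene"); cv2.imwrite("pics/s10.png",img[:,:,::-1])
cv2.imwrite("pics/s10c.png",cv2.resize(img[230:400,150:370,::-1],None,fx=3.5,fy=3.5,interpolation=cv2.INTER_CUBIC))
e0,e1,v=line((-49,3),img=img); print("centre",e1-30.2*v)
```

```text
[-25.23991926   5.66781591  18.05155759] 0.8012402955405579
tcp nu [[-105.5   -0.8]] z 0.0192 t 14.45 shift [-0.1055  0.0008 -0.0019] tool z turn deg 0.02 tilt [-0.01   0.003 -1.   ]
line ends [-56.8   2. ] [-21.9   2.2] len 34.9 th 0.4 green [-13.6   4.7] 45
centre [-52.07617909   1.98561626]
```

View pics/s10c.png

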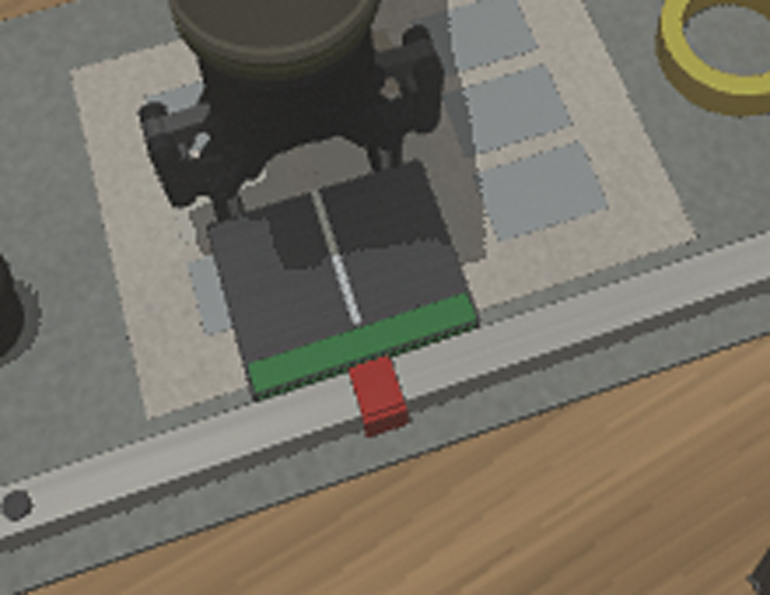

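The crop shows the green face along the fence, with the white line pointing at the clip: its end is at (357,323) and the clip top runs from 350 to 395. The force rose to 25 N, so it seems to be in contact. I'll check the fence plane from this view's own edges.

Run:
```python
from h import *
f=lambda x,y:(x/3.5+150,y/3.5+230)
print("fence edge",fr(ray([f(0,487),f(150,438),f(560,305),f(770,235)],.026,S)).round(1))
print("green top edge",fr(ray([f(256,388),f(474,315)],.033,S)).round(1), "same at .026",fr(ray([f(256,399),f(478,325)],.026,S)).round(1))
print("clip",fr(ray([f(350,372),f(393,358),f(363,410),f(405,398)],.029,S)).round(1))
```

```text
fence edge [[  -3.1 -166.9]
 [  -2.6 -100.1]
 [  -0.9   96.5]
 [  -0.8  206.5]]
green top edge [[ -6.5 -49.5]
 [ -6.8  55.3]] same at .026 [[ -4.2 -50.8]
 [ -4.3  56.5]]
clip [[-1.2 -6.9]
 [-1.  13.7]
 [17.4 -6.5]
 [18.4 13.1]]
```

>>> play_rows(plan=[0,0,0,-0.001,0,0,0.8,0,0,0,-0.002,0,0,0.8])

```text
clock: 14.75
position: [0.5621, -0.1147, 0.0189]
ee_rot: [0.094, 0.996, 0.001, -0.007]
ft_force: [-33.7, 7.4, 26.1]
grip_width: 0.804
grasp_force: 17.8
```

>>> play_rows(plan=[0,0,0,0.005,0,0,0.8,0,0,0,0.015,0,0,0.8,0,0,0,0.035,0,0,0.8,0,0,0,0.05,0,-0.03,0.8,0,0,0,0.06,0,-0.08,0.8,0,0,0,0.06,0,-0.13,0.8,0,0,0,0.06,0.05,-0.18,0.8,0,0,0,0.06,0.1,-0.2,0.8,0,0,0,0.06,0.15,-0.2,0.8,0,0,0,0.06,0.2,-0.2,0.8,0,0,0,0.06,0.25,-0.2,0.8,0,0,0,0.06,0.3,-0.2,0.8,0,0,0,0.06,0.3,-0.2,0.8,0,0,0,0.06,0.3,-0.2,0.8])

```text
clock: 16.5
position: [0.5656, 0.1894, 0.2202]
ee_rot: [0.094, 0.996, -0.0, 0.0]
ft_force: [-0.1, -0.9, 0.5]
grip_width: 0.797
grasp_force: 0.0
```

Run:
```python
from h import *
go(0,0,.2)
a=viewer.camera("top");b=viewer.camera("scene")
f=lambda i,p:cv2.resize(i[p[1]:p[1]+90,p[0]:p[0]+100,::-1],(400,360),interpolation=cv2.INTER_CUBIC)
cv2.imwrite("pics/fin.png",np.hstack([f(a,(300,90)),f(b,(205,270))]))
e0,e1,v=line((-49,3),img=b); print("centre",e1-30.2*v)
```

```text
tcp nu [[-158.8  298.6]] z 0.2202 t 16.5 shift [-0.1587 -0.2987  0.0204] tool z turn deg 0.02 tilt [ 0.    -0.001 -1.   ]
line ends [-87.8   1.7] [-21.9   2.2] len 65.9 th 0.4 green [-10.9 -12.3] 85
centre [-52.07562543   1.98085337]
```

View pics/fin.png

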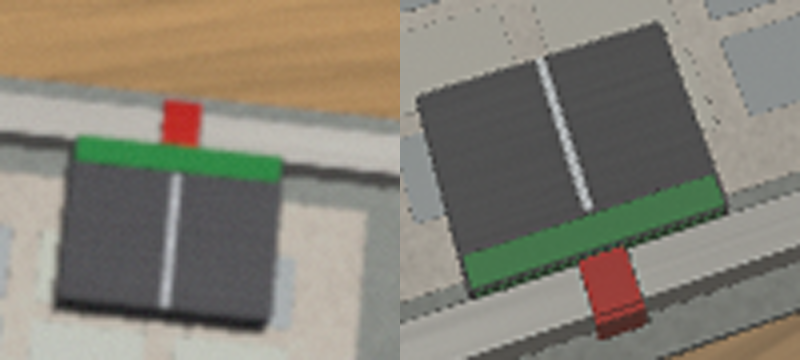

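Both views show the green face flat along the fence and parallel to it. The white line (177,172 in the top crop) points at the clip (181,125), and the gripper is clear.

```bash
python3 -c "
from workcell import manip
print(manip.hand_in())"
```

```text
the job is handed in; nothing more can be done
None
```

I handed the job in at about 16.6 s on the robot's clock. The weight was pushed home with its green face flat against the fence and its white line within about 2 mm of the clip's middle by my camera measurements; no verdict was returned.

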